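Snap the sesame-ball box shut

TASK

Close the larger storage box: its lid is on but its four side clips still stick out. Flip each of the four clips down until it lies flat against the side of the box, and leave the smaller box, which is already shut, where it stands.

Things in the scene. Friction and masses are not known exactly. Their poses are not given: they have to be found in the camera images.
- box: The larger clear plastic box, full of sesame balls, white lid on: 120 (x) x 170 (y) x 84 mm high. Heavy, does not slide. Origin: centre of the underside, on the table; z up, x away from the robot, y to its left, within 35 degrees of yaw. A white flap clip, 36 mm long, 50 wide, 4 thick, hinges at the middle of each side. Below the 12 mm lid the walls stand 4 mm in from the lid's edge.
- clip_near (a joint): Clip on the -x side of the box (the robot's side, at [-64, 0, 80] mm in the box's frame: the middle of its level hinge line along that side). 0 = hanging straight down against the side (its stop; free end 44 mm above the table, outer face 6 mm outside the lid's edge); 1.57 = straight out, level; more = raised. Starts at 1.7 to 2.2. Stiff hinge (about 1 N at the free end), stays where left, no spring or click.
- clip_far (a joint): Clip on the +x side of the box (the far side, at [64, 0, 80] mm in the box's frame: the middle of its level hinge line along that side). 0 = hanging straight down against the side (its stop; free end 44 mm above the table, outer face 6 mm outside the lid's edge); 1.57 = straight out, level; more = raised. Starts at 1.7 to 2.2. Stiff hinge (about 1 N at the free end), stays where left, no spring or click.
- clip_left (a joint): Clip on the +y side of the box (the +y end, at [0, 89, 80] mm in the box's frame: the middle of its level hinge line along that side). 0 = hanging straight down against the side (its stop; free end 44 mm above the table, outer face 6 mm outside the lid's edge); 1.57 = straight out, level; more = raised. Starts at 1.7 to 2.2. Stiff hinge (about 1 N at the free end), stays where left, no spring or click.
- clip_right (a joint): Clip on the -y side of the box (the -y end, at [0, -89, 80] mm in the box's frame: the middle of its level hinge line along that side). 0 = hanging straight down against the side (its stop; free end 44 mm above the table, outer face 6 mm outside the lid's edge); 1.57 = straight out, level; more = raised. Starts at 1.7 to 2.2. Stiff hinge (about 1 N at the free end), stays where left, no spring or click.
- small_box: A smaller storage box of the same make with all four clips already down, 85 x 110 x 55 mm, 95 x 120 over its clips, about 0.7 kg, loose on the table. Origin: centre of the underside. A bystander, to be left where it is.
Things that resemble listed ones, but are neither listed nor needed, are in the scene too. Leave any red or turquoise look-alike of the box alone.

How it is judged:
At the end, for the whole second after the job is handed in: All four clips of the larger box are down, each within 0.22 rad (about 12 degrees) of hanging flat against its side (value of joint each of clip_near, clip_far, clip_left, clip_right below 0.22 rad); the robot touches nothing.
It fails at once if the small box is pushed more than 20 mm from where it stood (distance of small_box from where it was at the start of the episode above 0.02 m).
It also fails if it takes over 48 s, if anything falls off the work surface, if the arm or the gripper's body presses on something with over 40 N, if the wrist force passes 120 N, or if a joint passes its speed limit or range.

ROBOT

A 7-joint arm with a two-finger parallel gripper is mounted at the origin on the work surface. World frame = base frame: x ahead of the robot, y to its left, z up, the work surface at z = 0. Lengths are in m, angles in rad, forces in N, time in s.
With the tool pointing down it reaches from about 0.4 to 0.85 m from the base axis. Payload 6.9 kg.
Tool frame: the origin (TCP) lies on the centre line of the jaws, within the pads' length; the fingertips stand 19 mm ahead of it and the grasp point (between the pads) is the TCP; z points along the fingers, y is the line along which they close (so a half turn about z gives the same grasp; the last joint's range is limited). The gripper opens to 85 mm and grips with 20 to 120 N. Pads are 22 mm wide; open, the fingers measure 114 mm over their backs; the gripper's body (76 mm by 85 mm) begins 54 mm behind the grasp point. The pads swing forward as they close: fully open they stand 13 mm farther back than shut.
Start: joints at [1.423, 0.507, -0.238, 1.5, 0.126, 1.149, -0.155], TCP at [0.157, -0.605, 0.25] pointing down, gripper open.
Joint ranges: [-3.08, 3.08], [-0.24, 2.05], [-1.43, 1.35], [0, 2.5], [-1.52, 4.66], [0.17, 1.96], [-2.89, 2.89]. Speed limits (rad/s): [2.39, 2.39, 3.14, 3.14, 3.14, 3.14, 3.14].

INTERFACE

Orientations are given as a 3x3 rotation matrix whose columns are the frame's x, y, z axes.
In Python, from rig import r gives the robot as it stands.
- The arm moves only by the tool carry_out, never from a script. Its argument "moves" is a list of rows, each a list of 3 entries, a list of its own where there are three numbers: the closure, from -1 (fully open) to 1 (shut), then the shift along the tool's x, y, z in mm, then the turn, a rotation vector about the tool's x, y, z in rad. A call has 1 to 12 rows; each row is the pose to reach, as a shift and turn from the pose commanded when the call began, along the tool's axes at that moment; what a row does not reach only later rows make up. A row lasts 1/8 s, in which the tool goes at most 62.5 mm and 10.7 degrees, less where a joint would pass 70% of its speed; a pose out of reach is approached as far as the arm can. A call with a gripper value outside its range is refused whole. The fingers move at their own pace and stop on an object; "grip_force" is the grip in N (left out, the last holds). Time passes only in rows, so rows that repeat a pose let the fingers close. It gives the time, the measured TCP pose, the force, the opening and the grip force at its end, in the units of the state.
- r.get_obs(): the state, without advancing time (a new reading comes with each control period).
- r.capture(name): name is "side" or "top"; returns the picture (400x640x3 uint8, blue, green, red); there is no depth.
- r.calibration(name): a dict with "fov_y" (degrees; the focal length in pixels is half the picture's height over the tangent of half this angle, whatever the lens; pixels are square), "cx", "cy" (the principal point, pixels), "k1" (the pictures are not rectified: a ray, as slopes to the right and down, at radius r is drawn at 1 + k1 r^2 times it, then the intrinsics apply), "pose" (4x4, takes a point from camera to world coordinates). Camera axes: x right, y down, z forward; pixel columns grow to the right and rows downward; lengths in m; the calibration is good to about 2 mm. A picture is of the moment at which its call begins. calibration takes no time and is no camera call.
- r.job_done(): hands the job in; it is judged then, once.
The state is a dict: "clock": time; "qpos": joint angles; "qvel": joint speeds; "effort": joint torques, N m; "ee_pos": TCP position; "ee_rot": TCP orientation; "wrist_force": force on the tool from outside, world axes, zero at the start; "wrist_torque": the same for the moment, N m; "grip_width": opening from 0.0 (shut) to 1.0 (fully open); "grasp_force": force on a finger pad.
Only numpy, scipy, OpenCV 4.12 (cv2) and the standard library are available. Lean on these libraries where they do the work, as an engineer would, in place of code of your own. Each camera call takes 0.05 s, during which the arm holds its last target. There are 200 camera calls.

## Working session

There is one attempt and no reset: what is moved stays moved. The work goes in short steps, Python scripts to look and compute and a tool call to move; the robot and the scene stay as the last step left them, time stands still between calls to the robot, and variables do not carry over. Pictures are saved under pics/ and viewed, at most 10 in all, crops included, and the job is handed in when it is done.

Besides the shell and the picture viewer there is one more tool, called after "Call:" as a command line: name --argument value ..., lists and objects as JSON in quotes. carry_out: Moves the arm, as the interface text tells. Its arguments: {"type":"object","properties":{"moves":{"type":"array","items":{"type":"array"}},"grip_force":{"type":"number"}},"required":["moves"]}

```bash
ls; mkdir -p pics
python3 - <<'E'
from rig import r
import cv2
for n in("top","side"):
    cv2.imwrite(f"pics/{n}0.png",r.capture(n)); print(n,r.calibration(n))
o=r.get_obs();print(o)
E
```

```text
pics
top {'fov_y': 50.446412339085114, 'cx': 316.64782973630525, 'cy': 202.1120357613287, 'k1': -0.06785301186448184, 'pose': array([[ 0.00669812, -0.99274589,  0.12004472,  0.35041887],
       [-0.99988089, -0.00497979,  0.01460835,  0.06637728],
       [-0.01390459, -0.12012827, -0.992661  ,  1.0216138 ],
       [ 0.        ,  0.        ,  0.        ,  1.        ]])}
side {'fov_y': 45.06263614747229, 'cx': 319.3067631856899, 'cy': 209.08979396634157, 'k1': -0.1407436270310017, 'pose': array([[-0.98940889, -0.05858399,  0.13280803,  0.29437405],
       [-0.1443083 ,  0.49568562, -0.85642915,  1.13550543],
       [-0.01565799, -0.86652391, -0.49888991,  0.70955705],
       [ 0.        ,  0.        ,  0.        ,  1.        ]])}
{'clock': 0.1, 'qpos': array([ 1.42248992,  0.50822162, -0.23756504,  1.50099118,  0.12569993,
        1.14895111, -0.15481241]), 'qvel': array([-1.07884970e-03,  8.17913630e-05,  1.42921724e-04, -7.65440043e-04,
       -2.42132936e-03,  1.95074197e-03,  1.31021456e-03]), 'effort': array([-3.66435241e-03, -6.21830893e+01, -2.19410799e+00, -2.50205380e+01,
        1.25164803e-02,  7.77670182e-03,  6.54577917e-06]), 'ee_pos': array([ 0.15677193, -0.60458808,  0.24955212]), 'ee_rot': array([[ 9.67957697e-01,  2.51112970e-01, -4.16249877e-04],
       [ 2.51113315e-01, -9.67956495e-01,  1.52546003e-03],
       [-1.98489728e-05, -1.58110666e-03, -9.99998750e-01]]), 'wrist_force': array([ 0.56335135, -0.54675486,  0.27795193]), 'wrist_torque': array([-0.00457448, -0.01441066, -0.04384469]), 'grasp_force': 0.0, 'grip_width': 1.004766934222689}
```

View pics/top0.png

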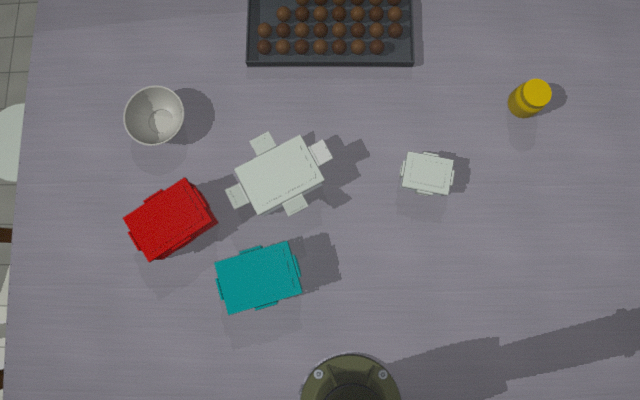

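View pics/side0.png

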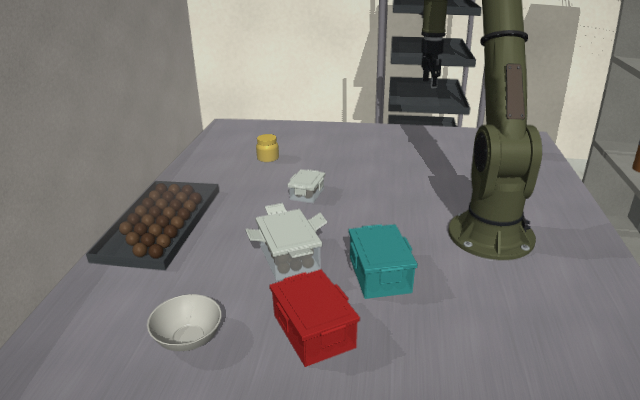

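The top view shows the candidates: white box with splayed clips (280,175), small white box (428,173), red (170,220) and turquoise (260,277) look-alikes. By its description the target is the white one at (280,175); its clips are at about far (263,144), left (237,196), near (292,204), right (320,153). Next I measure the lid and take a close crop.

```bash
cat > h.py <<'E'
import numpy as np, cv2
from rig import r
def K(c):
    f=200/np.tan(np.radians(c['fov_y']/2)); return f
def ray(n,px):
    c=r.calibration(n); f=K(c); d=(np.atleast_2d(px)-[c['cx'],c['cy']])/f
    u=d.copy()
    for _ in range(20): u=d/(1+c['k1']*(u**2).sum(1,keepdims=True))
    P=c['pose']; return P[:3,3], np.c_[u,np.ones(len(u))]@P[:3,:3].T
def plane(n,px,z):
    o,d=ray(n,px); return o+d*((z-o[2])/d[:,2:])
def proj(n,X):
    c=r.calibration(n); P=c['pose']; p=(np.atleast_2d(X)-P[:3,3])@P[:3,:3]
    u=p[:,:2]/p[:,2:]; u=u*(1+c['k1']*(u**2).sum(1,keepdims=True)); return u*K(c)+[c['cx'],c['cy']]
E
python3 - <<'E'
from h import *
im=cv2.imread("pics/top0.png"); hsv=cv2.cvtColor(im,cv2.COLOR_BGR2HSV)
m=((im.min(2)>165)).astype(np.uint8)*255
k=cv2.getStructuringElement(cv2.MORPH_ELLIPSE,(31,31))
w=np.zeros_like(m); w[120:225,220:340]=m[120:225,220:340]
lid=cv2.morphologyEx(cv2.morphologyEx(w,cv2.MORPH_CLOSE,np.ones((3,3))),cv2.MORPH_OPEN,k)
rc=cv2.minAreaRect(cv2.findNonZero(lid)); print(rc)
C=plane("top",cv2.boxPoints(rc),.084); print(C.round(4), np.linalg.norm(np.diff(C,axis=0,append=C[:1]),axis=1))
ctr=C.mean(0); 
e=[C[i]-C[i-1] for i in range(4)]; l=max(e,key=np.linalg.norm); yaw=np.arctan2(-l[0],l[1]); yaw=(yaw+np.pi/2)%np.pi-np.pi/2
print("ctr",ctr,"yaw",yaw)
s=m.copy()*0; s[85:225,345:500]=m[85:225,345:500]
print("small",plane("top",cv2.boxPoints(cv2.minAreaRect(cv2.findNonZero(s))),.055).round(3))
R=np.array([[np.cos(yaw),-np.sin(yaw)],[np.sin(yaw),np.cos(yaw)]])
for n in ("top","side"):
    q=cv2.imread(f"pics/{n}0.png"); 
    pts=[[-60,-85],[60,-85],[60,85],[-60,85]]
    a=proj(n,np.c_[np.array(pts)/1e3@R.T+ctr[:2],np.full(4,.084)])
    x,y=a.mean(0).astype(int); x0,y0=x-62,y-55
    c=cv2.resize(q[y0:y0+110,x0:x0+125],None,fx=3.2,fy=3.2,interpolation=2)
    cv2.polylines(c,[((a-[x0,y0]+.5)*3.2).astype(np.int32)],True,(0,0,255),1)
    if n=="top": A=c
cv2.imwrite("pics/c1.png",np.hstack([A,c]))
E
```

```text
((278.4076843261719, 173.66152954101562), (59.90305709838867, 82.70655822753906), 74.74488067626953)
[[0.569  0.2761 0.084 ]
 [0.62   0.0954 0.084 ]
 [0.4874 0.0591 0.084 ]
 [0.4376 0.2365 0.084 ]] [0.18777465 0.13749369 0.18425794 0.13727649]
ctr [0.52849803 0.16675359 0.084     ] yaw 0.27465479947356375
small [[ 0.503 -0.106  0.055]
 [ 0.595 -0.126  0.055]
 [ 0.572 -0.244  0.055]
 [ 0.481 -0.223  0.055]]
```

View pics/c1.png

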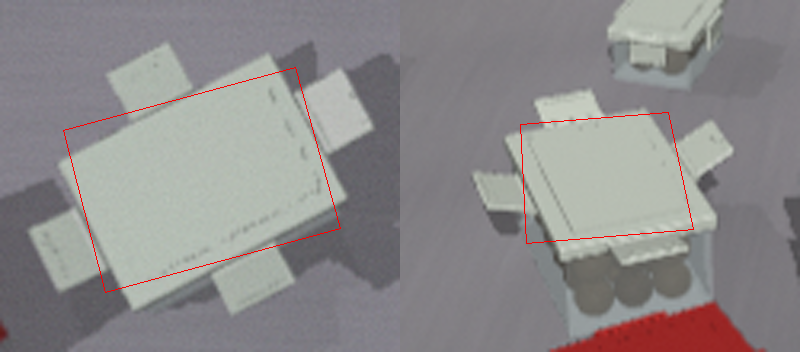

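The crop confirms the white box with four raised clips. The fitted rectangle has the wrong yaw because the clips bias it. Lid corners in the left crop are (270,55), (345,200), (135,308), (60,163); I'll redo the fit from these.

Run:
```python
from h import *
yaw=.274655; ctr=np.array([.528498,.166754])
Rz=lambda y:np.array([[np.cos(y),-np.sin(y)],[np.sin(y),np.cos(y)]])
pts=np.array([[-60,-85],[60,-85],[60,85],[-60,85]])/1e3
off={}
for n in("top","side"):
    a=proj(n,np.c_[pts@Rz(yaw).T+ctr,np.full(4,.084)]); x,y=a.mean(0).astype(int); off[n]=(x-62,y-55)
print(off)
px=np.array([[135,308],[345,200],[270,55],[60,163]])/3.2-.5+off["top"]
C=plane("top",px,.084)[:,:2]; print(C.round(4),np.linalg.norm(np.diff(C,axis=0,append=C[:1]),axis=1))
# order: near-left, near-right, far-right, far-left
c=C.mean(0); v=(C[0]+C[3]-C[1]-C[2]); yaw=np.arctan2(-v[0],v[1]); u=(C[2]+C[3]-C[0]-C[1]); print("ctr",c,"yaw",yaw,np.arctan2(u[1],u[0]))
yaw=(yaw+np.arctan2(u[1],u[0]))/2
# side check: visible lid corners in right crop
ps=np.array([[505,132],[645,112],[715,222],[560,262]])-[400,0]
S=plane("side",ps/3.2-.5+off["side"],.084)[:,:2]; print("side",S.round(4),S.mean(0))
np.save("box.npy",[*c,yaw])
R=Rz(yaw)
for k,p,d in(("near",[-64,0],[-1,0]),("far",[64,0],[1,0]),("left",[0,89],[0,1]),("right",[0,-89],[0,-1])):
    print(k,(R@np.array(p)/1e3+c).round(4),(R@d).round(3))
```

```text
{'top': (np.int64(216), np.int64(118)), 'side': (np.int64(223), np.int64(175))}
[[0.4371 0.2112]
 [0.5137 0.0656]
 [0.618  0.1194]
 [0.5395 0.2669]] [0.16454757 0.11733646 0.16711633 0.11659457]
ctr [0.52709014 0.16574584] yaw 0.4869908057543539 0.4869132793221295
side [[0.6185 0.1146]
 [0.5129 0.0699]
 [0.4339 0.2207]
 [0.5342 0.2833]] [0.52488851 0.17215111]
near [0.4705 0.1358] [-0.884 -0.468]
far [0.5837 0.1957] [0.884 0.468]
left [0.4854 0.2444] [-0.468  0.884]
right [0.5687 0.0871] [ 0.468 -0.884]
```

```bash
cat >> h.py <<'E'
from scipy.spatial.transform import Rotation as Ro
B=dict(near=([-64,0],[-1,0]),far=([64,0],[1,0]),left=([0,89],[0,1]),right=([0,-89],[0,-1]))
def pose(k,rad,z,tang=0):
    x,y,w=np.load("box.npy"); R=np.array([[np.cos(w),-np.sin(w)],[np.sin(w),np.cos(w)]])
    p,d=np.array(B[k][0]),np.array(B[k][1]); q=R@(p+d*rad)/1e3+[x,y]
    a=w+(np.pi/2 if k in("left","right") else 0)
    T=np.c_[[np.cos(a),np.sin(a),0],[np.sin(a),-np.cos(a),0],[0,0,-1]]
    return np.r_[q,z/1e3],T
def rel(*A):
    o=r.get_obs(); p0,R0=np.array(o['ee_pos']),np.array(o['ee_rot'])
    print("tcp",p0.round(4),"F",np.array(o['wrist_force']).round(1),"t",o['clock'],"q",np.array(o['qpos']).round(2))
    for a in A:
        p,T=pose(*a); print(a,"shift",(R0.T@(p-p0)*1e3).round(1),"turn",Ro.from_matrix(R0.T@T).as_rotvec().round(3))
E
python3 -c "
from h import *
rel(('right',24,250),('right',24,150))"
```

```text
tcp [ 0.1568 -0.6046  0.2496] F [ 0.6 -0.5  0.3] t 0.1 q [ 1.42  0.51 -0.24  1.5   0.13  1.15 -0.15]
('right', 24, 250) shift [ 5.780e+02 -5.427e+02  4.000e-01] turn [-1.000e-03 -1.000e-03 -1.804e+00]
('right', 24, 150) shift [ 578.  -542.6  100.4] turn [-1.000e-03 -1.000e-03 -1.804e+00]
```

Call:
carry_out --moves '[[1,[578,-543,0],[0,0,-1.804]],[1,[578,-543,0],[0,0,-1.804]],[1,[578,-543,0],[0,0,-1.804]],[1,[578,-543,0],[0,0,-1.804]],[1,[578,-543,0],[0,0,-1.804]],[1,[578,-543,0],[0,0,-1.804]],[1,[578,-543,0],[0,0,-1.804]],[1,[578,-543,0],[0,0,-1.804]],[1,[578,-543,0],[0,0,-1.804]],[1,[578,-543,0],[0,0,-1.804]],[1,[578,-543,0],[0,0,-1.804]],[1,[578,-543,0],[0,0,-1.804]]]'

```text
clock: 1.6
ee_pos: [0.5579, 0.0307, 0.2499]
ee_rot: [[-0.467, 0.884, -0.001], [0.884, 0.467, -0.0], [-0.0, -0.001, -1.0]]
wrist_force: [0.4, -1.7, -0.2]
grip_width: -0.002
grasp_force: 0.0
```

```bash
python3 -c "
from h import *
rel(('right',24,250),('right',24,150))"
```

```text
tcp [0.5579 0.0307 0.2499] F [ 0.4 -1.7 -0.2] t 1.6 q [ 0.42  0.49 -0.81  1.67  0.38  1.15 -0.  ]
('right', 24, 250) shift [20.8 36.  -0.1] turn [-0.001  0.    -0.001]
('right', 24, 150) shift [20.8 36.1 99.9] turn [-0.001  0.    -0.001]
```

Call:
carry_out --moves '[[1,[21,36,0],[0,0,0]],[1,[21,36,50],[0,0,0]],[1,[21,36,95],[0,0,0]],[1,[21,36,95],[0,0,0]],[1,[21,36,95],[0,0,0]]]'

```text
clock: 2.22
ee_pos: [0.5798, 0.0651, 0.1567]
ee_rot: [[-0.468, 0.884, 0.001], [0.884, 0.468, 0.001], [0.0, 0.001, -1.0]]
wrist_force: [-0.1, -0.5, 0.2]
grip_width: -0.0
grasp_force: 0.0
```

```bash
cat > snap.py <<'E'
from h import *
import sys
c=[]
for n,(x,y) in(("top",(280,175)),("side",(290,240))):
    q=r.capture(n); q=q[y-75:y+75,x-75:x+75]; c.append(cv2.resize(q,None,fx=2.66,fy=2.66,interpolation=2))
cv2.imwrite(f"pics/{sys.argv[1]}.png",np.hstack(c))
E
python3 snap.py s1; python3 -c "
from h import *
rel(('right',24,69),('right',13,69))"
```

```text
tcp [0.5802 0.0651 0.1574] F [-0.  -0.4 -0. ] t 2.325 q [ 0.31  0.61 -0.75  1.74  0.49  0.98 -0.14]
('right', 24, 69) shift [ 0.9 -0.1 88.4] turn [ 0.003  0.001 -0.   ]
('right', 13, 69) shift [11.9 -0.1 88.4] turn [ 0.003  0.001 -0.   ]
```

View pics/s1.png

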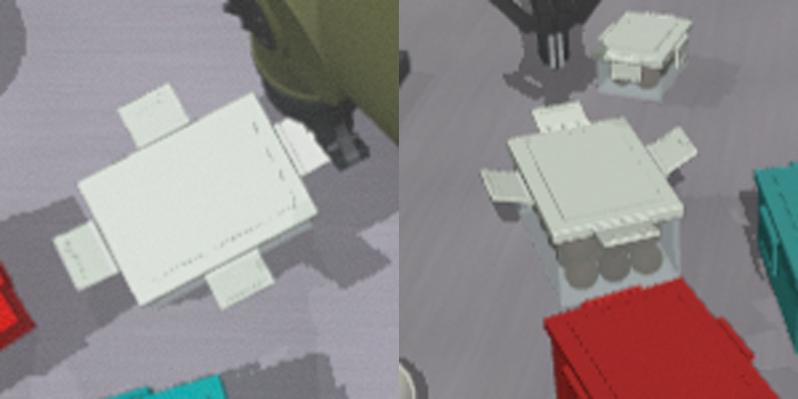

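Top half: the fingertips are near crop (350,150), and the right clip is at (300,145). They look farther out than I planned, so I'll check the projection.

```bash
python3 -c "
from h import *
for n,(x,y) in(('top',(280,175)),('side',(290,240))):
    s=lambda X:((proj(n,X)-[x-75,y-75])*2.66).round(0).tolist()
    print(n,'tip',s([.580,.0651,.1385]),'end of right clip lvl',s([np.r_[pose('right',q,80)[0]] for q in (0,36)]))
"
```

```text
top tip [[316.0, 120.0]] end of right clip lvl [[290.0, 150.0], [327.0, 131.0]]
side tip [[154.0, 63.0]] end of right clip lvl [[164.0, 127.0], [155.0, 110.0]]
```

The side view puts the tip within 2 px of the prediction. The dark part in the top view is the finger linkage to one side, so the alignment is fine. Next: descend, then press in.

Call:
carry_out --moves '[[1,[1,0,25],[0,0,0]],[1,[1,0,40],[0,0,0]],[1,[1,0,55],[0,0,0]],[1,[1,0,70],[0,0,0]],[1,[1,0,82],[0,0,0]],[1,[1,0,88],[0,0,0]],[1,[1,0,88],[0,0,0]]]'

```text
clock: 3.2
ee_pos: [0.5783, 0.0657, 0.0668]
ee_rot: [[-0.468, 0.884, -0.001], [0.884, 0.468, 0.0], [0.001, -0.001, -1.0]]
wrist_force: [0.1, 0.6, -0.3]
grip_width: -0.002
grasp_force: 0.0
```

Now inward by 11 mm and a little more.

Call:
carry_out --moves '[[1,[4,0,0],[0,0,0]],[1,[8,0,0],[0,0,0]],[1,[11,0,0],[0,0,0]],[1,[11,0,0],[0,0,0]],[1,[11,0,0],[0,0,0]]]'

```text
clock: 3.82
ee_pos: [0.5742, 0.0742, 0.0676]
ee_rot: [[-0.467, 0.884, 0.001], [0.884, 0.467, -0.002], [-0.002, 0.0, -1.0]]
wrist_force: [2.8, -4.4, 0.2]
grip_width: -0.001
grasp_force: 2.6
```

```bash
python3 snap.py s2; python3 -c "
from h import *
rel(('right',13,69))"
```

```text
tcp [0.5742 0.0742 0.0676] F [ 3.4 -3.9  0.2] t 3.925 q [ 0.24  0.71 -0.66  1.84  0.6   0.8  -0.26]
('right', 13, 69) shift [ 1.   1.2 -1.4] turn [ 0.     0.002 -0.001]
```

View pics/s2.png

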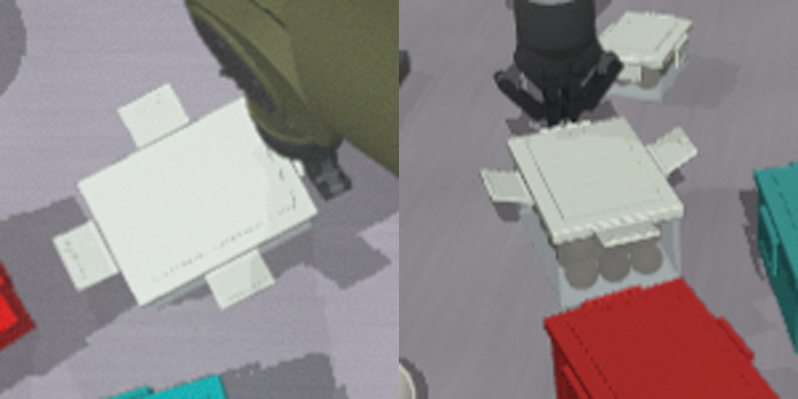

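The clip has swung down behind the fingers, with about 5 N on the wrist. I'll push until the force rises at the stop.

Call:
carry_out --moves '[[1,[2,0,0],[0,0,0]],[1,[4,0,0],[0,0,0]],[1,[4,0,0],[0,0,0]]]'

```text
clock: 4.3
ee_pos: [0.5741, 0.0743, 0.0677]
ee_rot: [[-0.464, 0.886, 0.004], [0.886, 0.464, -0.006], [-0.007, 0.001, -1.0]]
wrist_force: [7.5, -12.1, -0.8]
grip_width: -0.002
grasp_force: 7.3
```

It is firm against the stop within 1 mm of where it should be. Retreat and go across to the left clip.

Call:
carry_out --moves '[[1,[-15,0,0],[0,0,0]],[1,[-20,0,-30],[0,0,0]],[1,[-20,0,-85],[0,0,0]],[1,[-20,0,-120],[0,0,0]],[1,[-20,0,-120],[0,0,0]]]'

```text
clock: 4.92
ee_pos: [0.5822, 0.0624, 0.1903]
ee_rot: [[-0.468, 0.883, 0.005], [0.883, 0.468, 0.002], [-0.001, 0.005, -1.0]]
wrist_force: [-0.0, 0.6, -0.5]
grip_width: -0.0
grasp_force: 0.0
```

```bash
python3 -c "
from h import *
rel(('left',24,188),('left',24,69))"
```

```text
tcp [0.5822 0.0624 0.1903] F [-0.   0.6 -0.5] t 4.925 q [ 0.33  0.58 -0.77  1.7   0.46  1.05 -0.11]
('left', 24, 188) shift [ 2.301e+02 -2.000e-01  2.100e+00] turn [0.005 0.001 0.001]
('left', 24, 69) shift [230.2  -0.8 121.1] turn [0.005 0.001 0.001]
```

Call:
carry_out --moves '[[1,[60,0,0],[0.005,0,0]],[1,[120,0,0],[0.005,0,0]],[1,[180,0,0],[0.005,0,0]],[1,[230,0,0],[0.005,0,0]],[1,[230,0,0],[0.005,0,0]],[1,[230,0,40],[0.005,0,0]],[1,[230,0,70],[0.005,0,0]],[1,[230,0,90],[0.005,0,0]],[1,[230,0,105],[0.005,0,0]],[1,[230,0,120],[0.005,0,0]],[1,[230,0,120],[0.005,0,0]],[1,[230,0,120],[0.005,0,0]]]'

```text
clock: 6.42
ee_pos: [0.4735, 0.2644, 0.0676]
ee_rot: [[-0.468, 0.884, -0.004], [0.884, 0.468, -0.002], [-0.0, -0.005, -1.0]]
wrist_force: [0.3, -0.3, 0.9]
grip_width: 0.002
grasp_force: 0.0
```

```bash
python3 -c "
from h import *
rel(('left',13,69))"
```

```text
tcp [0.4735 0.2644 0.0676] F [ 0.3 -0.3  0.9] t 6.425 q [-0.14  0.67 -0.66  1.93  0.59  0.75 -0.66]
('left', 13, 69) shift [-10.3   1.2  -1.4] turn [-0.005  0.    -0.   ]
```

Call:
carry_out --moves '[[1,[-4,0,0],[0,0,0]],[1,[-8,0,0],[0,0,0]],[1,[-11,0,0],[0,0,0]],[1,[-13,0,0],[0,0,0]],[1,[-13,0,0],[0,0,0]]]'

```text
clock: 7.05
ee_pos: [0.4788, 0.2544, 0.0675]
ee_rot: [[-0.469, 0.883, -0.005], [0.883, 0.469, 0.0], [0.002, -0.004, -1.0]]
wrist_force: [-2.2, 4.2, -0.8]
grip_width: 0.002
grasp_force: 2.7
```

```bash
python3 -c "
from h import *
rel(('left',13,69))"
```

```text
tcp [0.4788 0.2544 0.0675] F [-2.2  4.2 -0.8] t 7.05 q [-0.11  0.67 -0.66  1.93  0.59  0.75 -0.63]
('left', 13, 69) shift [ 1.   1.2 -1.5] turn [-0.004 -0.002  0.001]
```

Call:
carry_out --moves '[[1,[-3,0,0],[0,0,0]],[1,[-5,0,0],[0,0,0]],[1,[-5,0,0],[0,0,0]]]'

```text
clock: 7.42
ee_pos: [0.4789, 0.2543, 0.0676]
ee_rot: [[-0.472, 0.881, -0.007], [0.881, 0.472, 0.006], [0.009, -0.003, -1.0]]
wrist_force: [-8.7, 15.2, -3.2]
grip_width: -0.001
grasp_force: 8.7
```

Call:
carry_out --moves '[[1,[15,0,0],[0,0,0]],[1,[20,0,-30],[0,0,0]],[1,[20,0,-85],[0,0,0]],[1,[20,0,-120],[0,0,0]],[1,[20,0,-120],[0,0,0]]]'

```text
clock: 8.05
ee_pos: [0.4742, 0.2671, 0.19]
ee_rot: [[-0.467, 0.884, 0.001], [0.884, 0.467, -0.001], [-0.001, 0.0, -1.0]]
wrist_force: [-0.5, -0.8, -1.4]
grip_width: -0.005
grasp_force: 0.0
```

```bash
python3 -c "
from h import *
rel(('near',24,188),('near',24,69))"
```

```text
tcp [0.4742 0.2671 0.19  ] F [-0.5 -0.8 -1.4] t 8.05 q [-0.05  0.52 -0.78  1.8   0.43  1.   -0.52]
('near', 24, 188) shift [-114.4  -88.5    2.1] turn [1.00e-03 1.00e-03 1.57e+00]
('near', 24, 69) shift [-114.3  -88.5  121.1] turn [1.00e-03 1.00e-03 1.57e+00]
```

The left clip is at its stop as well. Next the near clip, after a quarter turn.

Call:
carry_out --moves '[[1,[-40,-30,0],[0,0,0.18]],[1,[-80,-60,0],[0,0,0.36]],[1,[-114,-88,0],[0,0,0.54]],[1,[-114,-88,0],[0,0,0.72]],[1,[-114,-88,0],[0,0,0.9]],[1,[-114,-88,0],[0,0,1.08]],[1,[-114,-88,0],[0,0,1.26]],[1,[-114,-88,0],[0,0,1.44]],[1,[-114,-88,0],[0,0,1.57]],[1,[-114,-88,0],[0,0,1.57]],[1,[-114,-88,0],[0,0,1.57]]]'

```text
clock: 9.43
ee_pos: [0.4482, 0.1243, 0.1873]
ee_rot: [[0.882, 0.471, -0.005], [0.471, -0.882, -0.003], [-0.006, 0.0, -1.0]]
wrist_force: [0.7, -0.9, 0.1]
grip_width: 0.001
grasp_force: 0.0
```

```bash
python3 -c "
from h import *
rel(('near',24,69),('near',13,69))"
```

```text
tcp [0.4482 0.1243 0.1873] F [ 0.7 -0.9  0.1] t 9.425 q [-0.04  0.35 -0.39  1.99  0.18  0.84 -1.6 ]
('near', 24, 69) shift [  1.8   0.3 118.3] turn [0.    0.006 0.004]
('near', 13, 69) shift [ 12.8   0.3 118.2] turn [0.    0.006 0.004]
```

Call:
carry_out --moves '[[1,[1,0,40],[0,0,0]],[1,[1,0,70],[0,0,0]],[1,[1,0,90],[0,0,0]],[1,[1,0,105],[0,0,0]],[1,[1,0,118],[0,0,0]],[1,[1,0,118],[0,0,0]],[1,[5,0,118],[0,0,0]],[1,[9,0,118],[0,0,0]],[1,[12,0,118],[0,0,0]],[1,[14,0,118],[0,0,0]],[1,[14,0,118],[0,0,0]]]'

```text
clock: 10.8
ee_pos: [0.4581, 0.1296, 0.0696]
ee_rot: [[0.883, 0.469, -0.009], [0.469, -0.883, -0.005], [-0.01, 0.0, -1.0]]
wrist_force: [-6.7, -3.7, 4.7]
grip_width: -0.003
grasp_force: 4.1
```

```bash
python3 -c "
from h import *
rel(('near',13,69))"
```

```text
tcp [0.4581 0.1296 0.0696] F [-6.7 -3.7  4.7] t 10.8 q [-0.12  0.54 -0.3   2.1   0.3   0.55 -1.72]
('near', 13, 69) shift [0.8 0.3 0.6] turn [0.    0.01  0.001]
```

Push firmly once more, then retreat over to the far side.

Call:
carry_out --moves '[[1,[2,0,0],[0,0,0]],[1,[4,0,0],[0,0,0]],[1,[4,0,0],[0,0,0]]]'

```text
clock: 11.18
ee_pos: [0.4582, 0.1296, 0.069]
ee_rot: [[0.883, 0.468, -0.015], [0.468, -0.884, -0.009], [-0.017, 0.001, -1.0]]
wrist_force: [-15.4, -7.7, 10.4]
grip_width: 0.004
grasp_force: 8.7
```

Call:
carry_out --moves '[[1,[-15,0,0],[0,0,0]],[1,[-20,0,-30],[0,0,0]],[1,[-20,0,-85],[0,0,0]],[1,[-20,0,-120],[0,0,0]],[1,[-20,0,-120],[0,0,0]]]'

```text
clock: 11.8
ee_pos: [0.4488, 0.1244, 0.1927]
ee_rot: [[0.884, 0.468, 0.003], [0.468, -0.884, -0.0], [0.003, 0.002, -1.0]]
wrist_force: [0.0, -0.6, -0.5]
grip_width: -0.001
grasp_force: 0.0
```

```bash
python3 -c "
from h import *
rel(('far',24,188),('far',24,69))"
```

```text
tcp [0.4488 0.1244 0.1927] F [ 0.  -0.6 -0.5] t 11.8 q [-0.02  0.34 -0.4   1.99  0.18  0.84 -1.61]
('far', 24, 188) shift [176.5   0.2   5.1] turn [ 0.002 -0.003  0.001]
('far', 24, 69) shift [176.2   0.  124.1] turn [ 0.002 -0.003  0.001]
```

Call:
carry_out --moves '[[1,[60,0,0],[0,0,0]],[1,[120,0,0],[0,0,0]],[1,[176,0,0],[0,0,0]],[1,[176,0,0],[0,0,0]],[1,[176,0,0],[0,0,0]],[1,[176,0,40],[0,0,0]],[1,[176,0,70],[0,0,0]],[1,[176,0,90],[0,0,0]],[1,[176,0,108],[0,0,0]],[1,[176,0,123],[0,0,0]],[1,[176,0,123],[0,0,0]],[1,[176,0,123],[0,0,0]]]'

```text
clock: 13.3
ee_pos: [0.6016, 0.2058, 0.0662]
ee_rot: [[0.883, 0.469, -0.004], [0.469, -0.883, -0.002], [-0.005, 0.0, -1.0]]
wrist_force: [-0.1, -0.1, -0.1]
grip_width: -0.001
grasp_force: 0.0
```

```bash
python3 -c "
from h import *
rel(('far',13,69))"
```

```text
tcp [0.6016 0.2058 0.0662] F [-0.1 -0.1 -0.1] t 13.3 q [-0.17  0.72 -0.33  1.68  0.3   0.8  -1.72]
('far', 13, 69) shift [-7.7  0.6 -2.8] turn [0.    0.005 0.001]
```

Call:
carry_out --moves '[[1,[-4,0,-2],[0,0,0]],[1,[-8,0,-2],[0,0,0]],[1,[-11,0,-2],[0,0,0]],[1,[-11,0,-2],[0,0,0]]]'

```text
clock: 13.8
ee_pos: [0.594, 0.2018, 0.0687]
ee_rot: [[0.883, 0.469, 0.0], [0.469, -0.883, 0.0], [0.001, -0.0, -1.0]]
wrist_force: [6.9, 2.6, -3.3]
grip_width: -0.001
grasp_force: 3.7
```

```bash
python3 -c "
from h import *
rel(('far',13,69))"
```

```text
tcp [0.594  0.2018 0.0687] F [ 6.9  2.6 -3.3] t 13.8 q [-0.17  0.71 -0.33  1.7   0.3   0.78 -1.73]
('far', 13, 69) shift [ 1.   0.6 -0.3] turn [-0.    -0.001  0.001]
```

Call:
carry_out --moves '[[1,[-2,0,0],[0,0,0]],[1,[-4,0,0],[0,0,0]],[1,[-4,0,0],[0,0,0]]]'

```text
clock: 14.18
ee_pos: [0.5939, 0.2018, 0.069]
ee_rot: [[0.883, 0.469, 0.007], [0.469, -0.883, 0.004], [0.008, -0.001, -1.0]]
wrist_force: [17.6, 7.6, -12.8]
grip_width: 0.005
grasp_force: 9.3
```

Call:
carry_out --moves '[[1,[15,0,0],[0,0,0]],[1,[20,0,-30],[0,0,0]],[1,[20,0,-85],[0,0,0]],[1,[20,0,-130],[0,0,0]],[1,[60,0,-170],[0,0,0]],[1,[110,60,-200],[0,0,0]],[1,[110,100,-220],[0,0,0]],[1,[110,160,-220],[0,0,0]],[1,[110,200,-220],[0,0,0]],[1,[110,200,-220],[0,0,0]]]'

```text
clock: 15.42
ee_pos: [0.7812, 0.0686, 0.2862]
ee_rot: [[0.886, 0.463, -0.005], [0.463, -0.886, -0.005], [-0.007, 0.002, -1.0]]
wrist_force: [-0.1, 0.4, -0.8]
grip_width: -0.0
grasp_force: 0.0
```

```bash
python3 snap.py s3
```

```text
(no output)
```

View pics/s3.png

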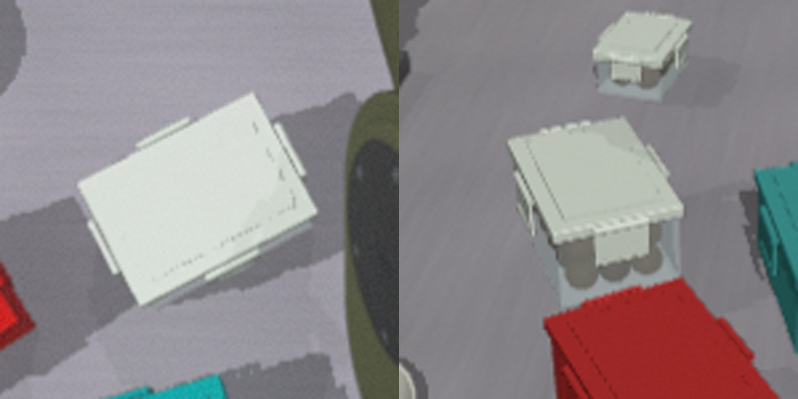

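All four clips lie flat: top crop far (163,133), left (105,246), near (232,264), right (290,150). The small box has not moved and the arm is clear.

```bash
python3 -c "
from rig import r
print(r.job_done())"
```

```text
the job is handed in; nothing more can be done
None
```

All four clips on the larger box are down flat against its sides in the final picture, the small box is where it stood, and I handed the job in at about 15.5 s with the arm clear; the judge returned no verdict.

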